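Sort glaze-test pieces into their ware trays

TASK

Sort the five glazed test pieces, two blocks and three bud vases, into the ware trays: each goes into the tray whose rim has the colour of its glaze, whatever its shape. Set each down gently, not dropped, standing upright flat on the tray's floor with its glazed end up, and leave a clear finger's width between two pieces that share a tray. Leave the bare unglazed block where it is.

Things in the scene. Friction and masses are not known exactly. Their poses are not given: they have to be found in the camera images.
- block_blue: Loose glaze-test block of fired clay, 40 x 40 mm and 60 mm tall, standing upright: lower 30 mm bare cream clay, upper 30 mm and top glazed dark blue. About 0.17 kg. Origin at the centre of its underside, z up, x and y normal to its side faces.
- vase_green: Loose little bud vase, solid, standing upright: straight round body 42 mm in diameter up to a height of 46 mm, then a shoulder narrowing to a neck 20 to 25 mm in diameter, 68 mm tall in all; lower 26 mm bare cream clay, the rest glazed green, with a dark spot for a mouth. About 0.13 kg. Origin at the centre of its underside, z up.
- vase_blue: Loose little bud vase, solid, standing upright: straight round body 42 mm in diameter up to a height of 46 mm, then a shoulder narrowing to a neck 20 to 25 mm in diameter, 68 mm tall in all; lower 26 mm bare cream clay, the rest glazed dark blue, with a dark spot for a mouth. About 0.13 kg. Origin at the centre of its underside, z up.
- block_green: Loose glaze-test block of fired clay, 40 x 40 mm and 60 mm tall, standing upright: lower 30 mm bare cream clay, upper 30 mm and top glazed green. About 0.17 kg. Origin at the centre of its underside, z up, x and y normal to its side faces.
- vase_red: Loose little bud vase, solid, standing upright: straight round body 42 mm in diameter up to a height of 46 mm, then a shoulder narrowing to a neck 20 to 25 mm in diameter, 68 mm tall in all; lower 26 mm bare cream clay, the rest glazed red, with a dark spot for a mouth. About 0.13 kg. Origin at the centre of its underside, z up.
- tray_blue: Fixed shallow ware tray, white floor with a dark blue rim. Outside 120 mm (its x) by 180 mm (its y), 12 mm high; rim 5 mm thick, floor 4 mm thick (upper side 4 mm above the origin), so 110 x 170 mm inside. Origin at the centre of its underside, on the table; yaw within about 15 degrees of the table's axes.
- tray_green: Fixed shallow ware tray, white floor with a green rim. Outside 120 mm (its x) by 180 mm (its y), 12 mm high; rim 5 mm thick, floor 4 mm thick (upper side 4 mm above the origin), so 110 x 170 mm inside. Origin at the centre of its underside, on the table; yaw within about 15 degrees of the table's axes.
- tray_red: Fixed shallow ware tray, white floor with a red rim. Outside 120 mm (its x) by 180 mm (its y), 12 mm high; rim 5 mm thick, floor 4 mm thick (upper side 4 mm above the origin), so 110 x 170 mm inside. Origin at the centre of its underside, on the table; yaw within about 15 degrees of the table's axes.
- bare_block: Unglazed block, cream clay all over, 40 x 40 mm and 60 mm tall, loose, standing among the glazed pieces; to be left alone. Origin at the centre of its underside.
There are look-alikes about, which are no part of the job. What is shaped like the block_green but pink is not meant.

How it is judged:
By the outcome, as a careful person would: the job done as asked, in the order asked, and still so for the second after the job is handed in, with the robot touching nothing.
It also fails if it takes over 120 s, if anything falls off the work surface, if the arm or the gripper's body presses on something with over 40 N, if the wrist force passes 120 N, or if a joint passes its speed limit or range.

ROBOT

A 7-joint arm with a two-finger parallel gripper is mounted at the origin on the work surface. World frame = base frame: x ahead of the robot, y to its left, z up, the work surface at z = 0. Lengths are in m, angles in rad, forces in N, time in s.
With the tool pointing down it reaches from about 0.35 to 0.9 m from the base axis. Payload 8.1 kg.
Tool frame: the origin (TCP) lies at the very end of the fingers, on their centre line; the grasp point (between the pads) lies 19 mm behind it; z points along the fingers, y is the line along which they close (so a half turn about z gives the same grasp; the last joint's range is limited). The gripper opens to 92 mm and grips with 3 to 60 N. Pads are 19 mm wide; open, the fingers measure 130 mm over their backs; the gripper's body (75 mm by 190 mm) begins 47 mm behind the grasp point.
Start: joints at [-1.273, 0.434, 0.025, 1.573, -0.012, 1.134, -0.075], TCP at [0.244, 0.575, 0.227] pointing down, gripper open.
Joint ranges: [-2.62, 2.62], [-0.44, 2.09], [-1.27, 1.32], [0.08, 2.57], [-1.32, 4.46], [0.12, 2], [-2.74, 2.74]. Speed limits (rad/s): [2.22, 2.22, 3.01, 3.01, 3.14, 3.14, 3.14].

INTERFACE

Orientations are given as a rotation vector (axis times angle).
In Python, from cell import readout, cams, job gives the robot as it stands.
- The arm moves only by the tool drive_tool, never from a script. Its argument "commands" is a list of rows, each a list of 3 entries, a list of its own where there are three numbers: the turn, a rotation vector about the tool's x, y, z in rad, then the shift along the tool's x, y, z in cm, then the gripper's target within -1 to 1 (fully open at 1, half-way at 0, shut at -1). A call has 1 to 20 rows; each row is the pose to reach, as a shift and turn from the pose commanded when the call began, along the tool's axes at that moment; what a row does not reach only later rows make up. A row lasts 1/12 s, in which the tool goes at most 41.7 mm and 7.16 degrees, less where a joint would pass 70% of its speed; a pose out of reach is approached as far as the arm can. A call with a gripper value outside its range is refused whole. The fingers move at their own pace and stop on an object; "newtons" is the grip in N (left out, the last holds). Time passes only in rows, so rows that repeat a pose let the fingers close. It gives the time, the measured TCP pose, the force, the opening and the grip force at its end, in the units of the state.
- readout.observe(): the state, without advancing time (a new reading comes with each control period).
- cams.get_image(name): name is "scene" or "top" or "wrist"; returns the picture (480x640x3 uint8, blue, green, red); there is no depth.
- cams.camera_info(name): a dict with "camera_matrix" (3x3 intrinsics, pixels), "R" (3x3) and "t" (3): a world point X has camera coordinates R X + t. Camera axes: x right, y down, z forward; pixel columns grow to the right and rows downward; lengths in m; the calibration is good to about 2 mm. A picture is of the moment at which its call begins: read the wrist's pose just before it. camera_info takes no time and is no camera call; for the wrist camera it gives the pose at the moment of the call.
- job.sign_off(): hands the job in; it is judged then, once.
The state is a dict: "clock": time; "joints": joint angles; "dq": joint speeds; "joint_efforts": joint torques, N m; "position": TCP position; "ee_rot": TCP orientation; "force": force on the tool from outside, world axes, zero at the start; "ft_torque": the same for the moment, N m; "width": opening from 0.0 (shut) to 1.0 (fully open); "gripper_force": force on a finger pad.
Only numpy, scipy, OpenCV 4.12 (cv2) and the standard library are available. Lean on these libraries where they do the work, as an engineer would, in place of code of your own. Each camera call takes 0.05 s, during which the arm holds its last target. There are 200 camera calls.

## Working session

There is one attempt and no reset: what is moved stays moved. The work goes in short steps, Python scripts to look and compute and a tool call to move; the robot and the scene stay as the last step left them, time stands still between calls to the robot, and variables do not carry over. Pictures are saved under pics/ and viewed, at most 14 in all, crops included, and the job is handed in when it is done.

Besides the shell and the picture viewer there is one more tool, called after ">>>" in YAML: its name, and indented under it one key for each argument. drive_tool: Moves the arm, as the interface text tells. Its arguments: {"type":"object","properties":{"commands":{"type":"array"},"newtons":{"type":"number"}},"required":["commands"]}

```bash
ls; mkdir -p pics; python3 - <<'E'
from cell import readout,cams,job
import cv2
s=readout.observe();print(s)
for n in("top","scene"):
    cv2.imwrite(f"pics/{n}0.png",cams.get_image(n))
    print(n,cams.camera_info(n))
E
```

```text
pics
{'clock': 0.0, 'joints': array([-1.27256721,  0.43524578,  0.02497372,  1.57413936, -0.01162409,
        1.13399997, -0.07504384]), 'dq': array([ 0.00125599,  0.00123532, -0.00069898, -0.00081248, -0.00114023,
        0.00045895,  0.00083895]), 'joint_efforts': array([ 1.68607428e-03, -6.67834711e+01,  9.86409858e-01, -3.14460039e+01,
       -6.04011817e-02,  4.29612282e-02,  1.63073746e-04]), 'position': array([0.24370153, 0.57494504, 0.22591447]), 'ee_rot': array([-6.25412542e-01, -3.07850441e+00,  2.56785414e-03]), 'force': array([0.12244054, 0.41363015, 0.39231124]), 'ft_torque': array([-0.00358354,  0.01429488, -0.00989625]), 'gripper_force': 0.0, 'width': 1.0030667747442288}
top {'camera_matrix': array([[441.30326551,   0.        , 324.11848156],
       [  0.        , 441.30326551, 244.39127518],
       [  0.        ,   0.        ,   1.        ]]), 'R': array([[ 0.02103781, -0.99888185, -0.04233742],
       [-0.98693077, -0.01398176, -0.16053714],
       [ 0.15976569,  0.04516145, -0.98612138]]), 't': array([-0.03209845,  0.43432325,  0.78365265])}
scene {'camera_matrix': array([[590.45827794,   0.        , 319.68686271],
       [  0.        , 590.45827794, 234.3134991 ],
       [  0.        ,   0.        ,   1.        ]]), 'R': array([[ 0.36339004,  0.93156486, -0.01160161],
       [ 0.74767721, -0.29904226, -0.59291864],
       [-0.55581154,  0.20678646, -0.80517879]]), 't': array([-0.12284972, -0.32924502,  1.69755101])}
```

View pics/top0.png

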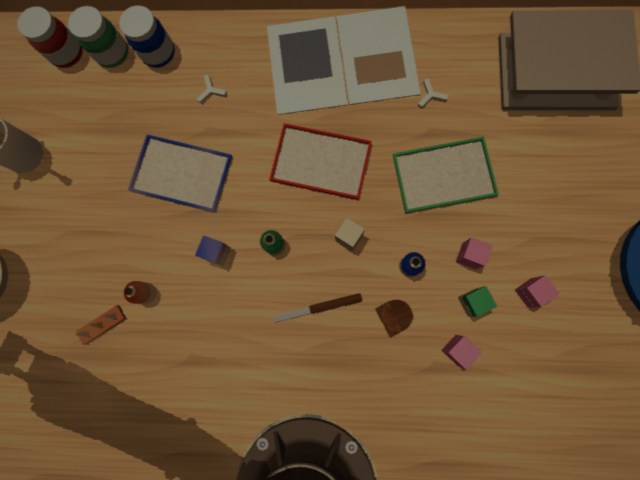

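View pics/scene0.png

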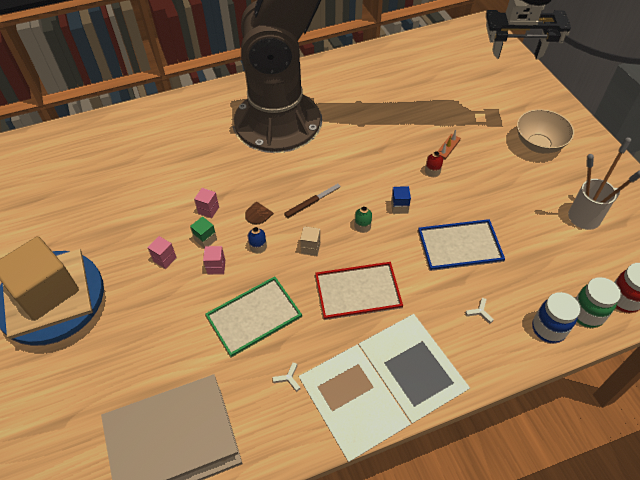

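Top view: the blue tray is at (180,173), the red at (321,161) and the green at (445,175). Pieces are block_blue (212,250), vase_green (272,242), vase_blue (413,264), block_green (481,302) and vase_red (138,292). The bare block is at (350,235), with pink decoys around the green block. I'll enlarge crops for the exact corners.

```bash
python3 - <<'E'
import cv2
a=cv2.imread("pics/top0.png")
import numpy as np
def crop(n,x,y,w,h,f):
    c=cv2.resize(a[y:y+h,x:x+w],None,fx=f,fy=f,interpolation=cv2.INTER_CUBIC)
    c=np.clip(c*1.4,0,255).astype('uint8')
    for i in range(0,w,10): cv2.line(c,(i*f,0),(i*f,10 if i%50 else 25),(255,255,255),1)
    for i in range(0,h,10): cv2.line(c,(0,i*f),(10 if i%50 else 25,i*f),(255,255,255),1)
    cv2.imwrite(n,c)
crop("pics/c1.png",120,220,160,120,5)
crop("pics/c2.png",380,230,130,100,6)
crop("pics/c3.png",120,120,390,100,2)
E
```

```text
(no output)
```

View pics/c1.png

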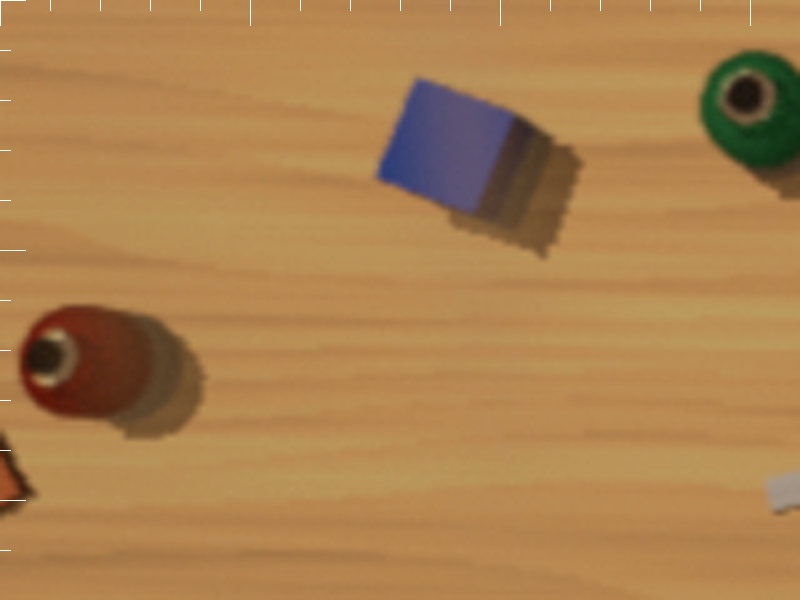

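View pics/c2.png

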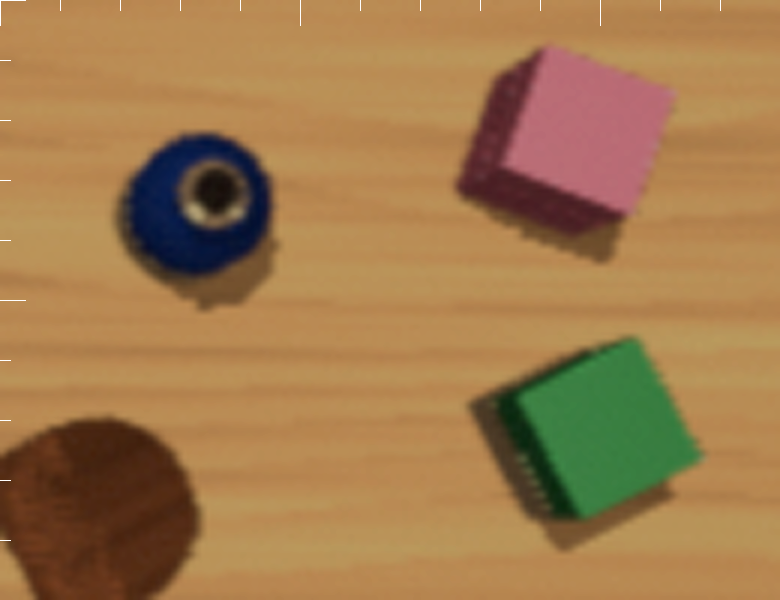

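View pics/c3.png

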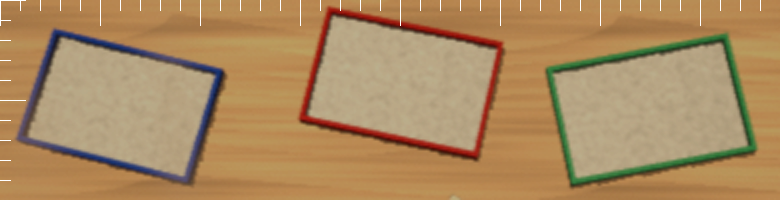

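Crop readings: c1 has the blue block's top corners (418,78),(518,116),(476,214),(377,178), and mouths at red (46,356) and green (746,95). c2 has the blue mouth at (216,190) and green block corners (633,338),(704,455),(582,518),(515,400). c3 has the tray rim corners.

```bash
cat > h.py <<'E'
import numpy as np
from cell import readout,cams,job
from scipy.spatial.transform import Rotation as Ro
def back(n,px,z,info=None):
    i=info or cams.camera_info(n);K,R,t=i["camera_matrix"],i["R"],i["t"]
    d=np.c_[np.atleast_2d(px),np.ones(len(np.atleast_2d(px)))]@np.linalg.inv(K).T@R
    c=-R.T@t
    return c+d*((z-c[2])/d[:,2])[:,None]
def proj(n,X):
    i=cams.camera_info(n);p=(i["R"]@np.array(X)+i["t"]);p=i["camera_matrix"]@p;return p[:2]/p[2]
E
python3 - <<'E'
from h import *
def quad(name,c,o,f,z):
    P=back("top",np.array(c)/f+np.array(o),z)[:,:2]
    e=np.roll(P,-1,0)-P;print(name,P.mean(0).round(4),"sides",np.linalg.norm(e,axis=1).round(3),"ang",np.degrees(np.arctan2(e[:,1],e[:,0])).round(1),"scene",proj("scene",[*P.mean(0),z]).round(0))
quad("bb",[(418,78),(518,116),(476,214),(377,178)],(120,220),5,.06)
quad("gb",[(633,338),(704,455),(582,518),(515,400)],(380,230),6,.06)
for n,c in dict(blue=[(56,30),(224,70),(190,184),(19,140)],red=[(330,9),(503,44),(477,158),(301,120)],green=[(547,68),(727,36),(755,151),(572,185)]).items(): quad("tray "+n,c,(120,120),2,.012)
for n,c,o,f in[("vr",(46,356),(120,220),5),("vg",(746,95),(120,220),5),("vb",(216,190),(380,230),6)]:
    P=back("top",np.array(c)/f+np.array(o),.068)[0];print(n,P.round(4),"r",np.hypot(*P[:2]).round(3),"scene",proj("scene",P).round(0))
for n,p in [("bare top",(348,227)),("pink1",(479,247)),("pink2",(542,286)),("pink3",(466,346))]:print(n,back("top",p,.06)[0].round(3))
print(Ro.from_rotvec(readout.observe()["ee_rot"]).as_matrix().round(3), cams.camera_info("wrist"))
E
```

```text
bb [0.4188 0.1822] sides [0.04  0.038 0.039 0.039] ang [-109.7  159.8   71.3  -18.9] scene [400. 191.]
gb [ 0.3348 -0.3004] sides [0.038 0.04  0.038 0.039] ang [-150.4  117.9   28.3  -61.6] scene [201. 224.]
tray blue [0.5787 0.2643] sides [0.179 0.12  0.179 0.118] ang [-103.4  166.9   76.2  -13.4] scene [458. 242.]
tray red [ 0.6044 -0.014 ] sides [0.176 0.119 0.176 0.118] ang [-101.9  168.    78.   -12. ] scene [356. 287.]
tray green [ 0.5782 -0.2543] sides [0.178 0.118 0.177 0.119] ang [ -79.1 -169.2  101.4   11.2] scene [252. 312.]
vr [0.3401 0.3194 0.068 ] r 0.467 scene [435. 152.]
vg [0.4378 0.0726 0.068 ] r 0.444 scene [363. 208.]
vb [ 0.401  -0.1875  0.068 ] r 0.443 scene [254. 228.]
bare top [ 0.463 -0.068  0.06 ]
pink1 [ 0.43 -0.3   0.06]
pink2 [ 0.363 -0.405  0.06 ]
pink3 [ 0.258 -0.272  0.06 ]
[[-0.921  0.39  -0.   ]
 [ 0.39   0.921 -0.001]
 [-0.    -0.001 -1.   ]] {'camera_matrix': array([[413.36628869,   0.        , 326.76030825],
       [  0.        , 413.36628869, 246.35956898],
       [  0.        ,   0.        ,   1.        ]]), 'R': array([[ 0.39141386,  0.92021329, -0.00163968],
       [ 0.89250047, -0.37919096,  0.24424807],
       [ 0.22413857, -0.09706549, -0.9697114 ]]), 't': array([-0.62508231, -0.03063111,  0.38831099])}
```

All sizes and heights agree, and projecting into the scene view matches. I'll add a planning helper and look more closely at what lies next to the red vase.

```bash
cat >> h.py <<'E'
def go(*targets):
    "each target x,y,z,yaw(deg of tool y): turn and shift (cm) from present pose"
    s=readout.observe();R=Ro.from_rotvec(s["ee_rot"]).as_matrix();p=s["position"]
    y0=np.degrees(np.arctan2(R[1,1],R[0,1]))
    for x,y,z,yaw in targets:
        yaw=y0+((yaw-y0+90)%180-90);c,q=np.cos(np.radians(yaw)),np.sin(np.radians(yaw))
        T=np.array([[-q,c,0],[c,q,0],[0,0,-1]])
        print((Ro.from_matrix(R.T@T).as_rotvec()).round(3).tolist(),(R.T@(np.array([x,y,z])-p)*100).round(2).tolist())
E
python3 - <<'E'
from h import *
import cv2
print(readout.observe()["joints"].round(2))
go((.340,.319,.18,45),(.340,.319,.10,45))
a=cv2.imread("pics/scene0.png")[110:190,390:490];b=cv2.imread("pics/top0.png")[270:350,60:160]
cv2.imwrite("pics/d.png",cv2.resize(np.hstack([a,b]),None,fx=4,fy=4,interpolation=cv2.INTER_CUBIC))
E
```

```text
[-1.27  0.44  0.03  1.57 -0.01  1.13 -0.08]
[-0.001, 0.0, 0.384] [-18.85, -19.81, 4.63]
[-0.001, 0.0, 0.384] [-18.85, -19.8, 12.63]
```

View pics/d.png

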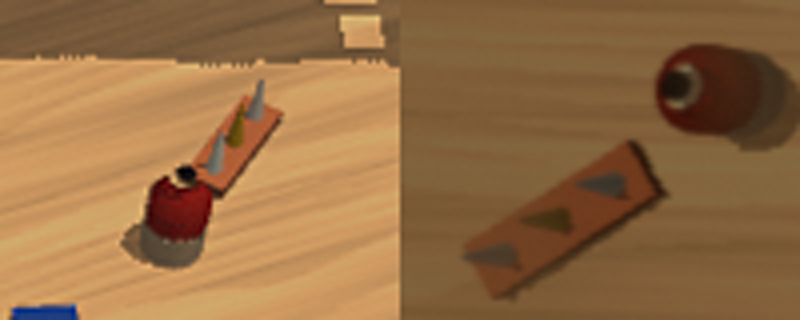

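The slab with cones ends close to the vase on its (-x,+y) side and runs at about 123°. I'll grip perpendicular to that, with tool y at about 33°.

```bash
python3 - <<'E'
from h import *
go((.340,.319,.16,33))
E
```

```text
[-0.001, 0.001, 0.594] [-18.85, -19.81, 6.63]
```

>>> drive_tool:
  commands:
    - [[0, 0, 0.3], [-9.4, -9.9, 3.3], 1]
    - [[0, 0, 0.594], [-18.9, -19.8, 6.6], 1]
    - [[0, 0, 0.594], [-18.9, -19.8, 6.6], 1]
    - [[0, 0, 0.594], [-18.9, -19.8, 6.6], 1]
    - [[0, 0, 0.594], [-18.9, -19.8, 6.6], 1]
    - [[0, 0, 0.594], [-18.9, -19.8, 6.6], 1]
    - [[0, 0, 0.594], [-18.9, -19.8, 6.6], 1]
    - [[0, 0, 0.594], [-18.9, -19.8, 6.6], 1]
    - [[0, 0, 0.594], [-18.9, -19.8, 6.6], 1]
    - [[0, 0, 0.594], [-18.9, -19.8, 6.6], 1]
    - [[0, 0, 0.594], [-18.9, -19.8, 6.6], 1]
    - [[0, 0, 0.594], [-18.9, -19.8, 6.6], 1]

```text
clock: 1.1
position: [0.3402, 0.3208, 0.1609]
ee_rot: [-1.496, -2.762, -0.001]
force: [0.4, 0.5, -0.1]
width: 1.0
gripper_force: 0.0
```

```bash
python3 - <<'E'
from h import *
import cv2
cv2.imwrite("pics/w1.png",cams.get_image("wrist"))
print(proj("wrist",[.340,.319,.068]),proj("wrist",[.340,.319,0]))
go((.340,.319,.06,33),(.340,.319,.016,33))
E
```

```text
[322.99485439 251.61308714] [323.78735622 229.39275561]
[0.0, -0.0, 0.002] [-0.12, -0.11, 10.08]
[0.0, -0.0, 0.002] [-0.12, -0.11, 14.48]
```

View pics/w1.png

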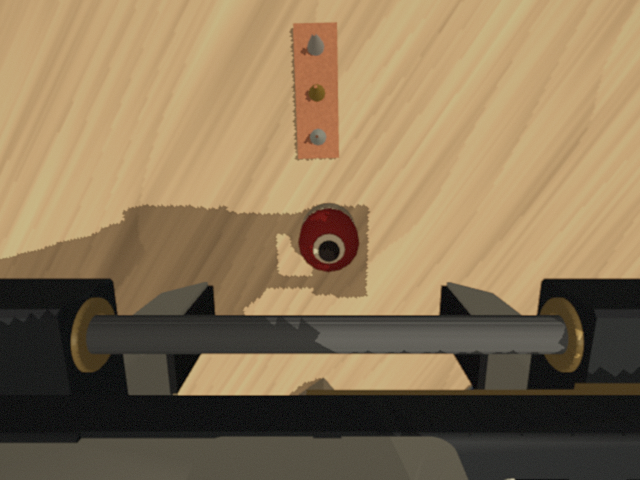

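The mouth is at (329,250) against a predicted (323,252), which is about 3 mm along the closing direction. The grip centres that, and the slab is clear of the fingers.

>>> drive_tool:
  commands:
    - [[0, 0, 0], [-0.1, 0, 3.5], 1]
    - [[0, 0, 0], [-0.1, 0, 7], 1]
    - [[0, 0, 0], [-0.1, 0, 10], 1]
    - [[0, 0, 0], [-0.1, 0, 12], 1]
    - [[0, 0, 0], [-0.1, 0, 13.5], 1]
    - [[0, 0, 0], [-0.1, 0, 14.5], 1]
    - [[0, 0, 0], [-0.1, 0, 14.5], 1]
    - [[0, 0, 0], [-0.1, 0, 14.5], -1]
    - [[0, 0, 0], [-0.1, 0, 14.5], -1]
    - [[0, 0, 0], [-0.1, 0, 14.5], -1]
    - [[0, 0, 0], [-0.1, 0, 14.5], -1]
    - [[0, 0, 0], [-0.1, 0, 14.5], -1]
    - [[0, 0, 0], [-0.1, 0, 14.5], -1]
    - [[0, 0, 0], [-0.1, 0, 14.5], -1]
    - [[0, 0, 0], [-0.1, 0, 14.5], -1]
    - [[0, 0, 0], [-0.1, 0, 14.5], -1]
    - [[0, 0, 0], [-0.1, 0, 14.5], -1]
  newtons: 20

```text
clock: 2.57
position: [0.3413, 0.3188, 0.0159]
ee_rot: [1.499, 2.761, 0.001]
force: [0.1, -0.4, 3.3]
width: 0.451
gripper_force: 20.0
```

```bash
python3 - <<'E'
from h import *
s=readout.observe();print(s["position"],s["width"]*92,s["gripper_force"])
go((.340,.319,.13,33),(.6044,-.014,.13,-12),(.6044,-.014,.022,-12))
E
```

```text
[0.34134871 0.31877543 0.01588962] 41.50889762302574 20.00037897436414
[0.001, -0.0, -0.0] [0.09, -0.09, -11.41]
[0.0, -0.0, 0.785] [-42.23, 3.95, -11.42]
[0.0, -0.0, 0.785] [-42.24, 3.94, -0.62]
```

>>> drive_tool:
  commands:
    - [[0, 0, 0], [0, 0, -2], -1]
    - [[0, 0, 0], [0, 0, -5], -1]
    - [[0, 0, 0], [0, 0, -8], -1]
    - [[0, 0, 0], [0, 0, -11.4], -1]
    - [[0, 0, 0.06], [-3, 0.3, -11.4], -1]
    - [[0, 0, 0.12], [-6.5, 0.6, -11.4], -1]
    - [[0, 0, 0.18], [-10, 0.9, -11.4], -1]
    - [[0, 0, 0.25], [-13.5, 1.2, -11.4], -1]
    - [[0, 0, 0.32], [-17, 1.6, -11.4], -1]
    - [[0, 0, 0.39], [-20.5, 1.9, -11.4], -1]
    - [[0, 0, 0.46], [-24, 2.2, -11.4], -1]
    - [[0, 0, 0.53], [-27.5, 2.6, -11.4], -1]
    - [[0, 0, 0.6], [-31, 2.9, -11.4], -1]
    - [[0, 0, 0.66], [-34.5, 3.2, -11.4], -1]
    - [[0, 0, 0.72], [-38, 3.6, -11.4], -1]
    - [[0, 0, 0.785], [-41, 3.8, -11.4], -1]
    - [[0, 0, 0.785], [-42.2, 3.9, -11.4], -1]
    - [[0, 0, 0.785], [-42.2, 3.9, -11.4], -1]
    - [[0, 0, 0.785], [-42.2, 3.9, -11.4], -1]

```text
clock: 4.15
position: [0.6031, -0.0142, 0.1291]
ee_rot: [-2.44, -1.977, 0.002]
force: [-0.7, -0.4, -1.8]
width: 0.453
gripper_force: 20.0
```

```bash
python3 - <<'E'
from h import *
s=readout.observe();print(s["position"],s["joints"].round(2),s["width"]*92,s["gripper_force"])
go((.6044,-.014,.020,-12))
E
```

```text
[ 0.60310658 -0.01421157  0.1290989 ] [-0.39  0.52  0.48  1.77 -0.29  0.92  0.  ] 41.70797929006368 19.999962055007927
[-0.001, 0.0, 0.0] [0.05, 0.14, 10.91]
```

>>> drive_tool:
  commands:
    - [[0, 0, 0], [0, 0.1, 2.5], -1]
    - [[0, 0, 0], [0, 0.1, 5.5], -1]
    - [[0, 0, 0], [0, 0.1, 8], -1]
    - [[0, 0, 0], [0, 0.1, 9.5], -1]
    - [[0, 0, 0], [0, 0.1, 10.2], -1]
    - [[0, 0, 0], [0, 0.1, 10.5], -1]
    - [[0, 0, 0], [0, 0.1, 10.7], -1]
    - [[0, 0, 0], [0, 0.1, 10.8], -1]
    - [[0, 0, 0], [0, 0.1, 10.9], -1]
    - [[0, 0, 0], [0, 0.1, 10.9], -1]
    - [[0, 0, 0], [0, 0.1, 10.9], -1]
    - [[0, 0, 0], [0, 0.1, 10.9], -1]

```text
clock: 5.15
position: [0.605, -0.0143, 0.0212]
ee_rot: [2.441, 1.977, 0.001]
force: [0.0, -0.1, -1.5]
width: 0.45
gripper_force: 20.0
```

>>> drive_tool:
  commands:
    - [[0, 0, 0], [0, 0, 0.05], -1]
    - [[0, 0, 0], [0, 0, 0.1], -1]
    - [[0, 0, 0], [0, 0, 0.13], -1]
    - [[0, 0, 0], [0, 0, 0.13], -1]
    - [[0, 0, 0], [0, 0, 0.13], -1]

```text
clock: 5.57
position: [0.6048, -0.0143, 0.0199]
ee_rot: [-2.441, -1.977, -0.001]
force: [-1.2, 0.1, 5.0]
width: 0.454
gripper_force: 20.0
```

Contact at 5 N, so I'll release and lift.

>>> drive_tool:
  commands:
    - [[0, 0, 0], [0, 0, 0], 1]
    - [[0, 0, 0], [0, 0, 0], 1]
    - [[0, 0, 0], [0, 0, 0], 1]
    - [[0, 0, 0], [0, 0, 0], 1]
    - [[0, 0, 0], [0, 0, 0], 1]
    - [[0, 0, 0], [0, 0, -1], 1]
    - [[0, 0, 0], [0, 0, -3.5], 1]
    - [[0, 0, 0], [0, 0, -7], 1]
    - [[0, 0, 0], [0, 0, -10.5], 1]
    - [[0, 0, 0], [0, 0, -11], 1]

```text
clock: 6.4
position: [0.6079, -0.0151, 0.1359]
ee_rot: [2.438, 1.973, 0.011]
force: [1.3, -0.7, 1.0]
width: 0.996
gripper_force: 0.0
```

```bash
python3 - <<'E'
from h import *
print(readout.observe()["joints"].round(2))
go((.4188,.1822,.12,-19.3),(.4188,.1822,.016,-19.3))
t=np.radians(76.5);u=np.array([np.cos(t),np.sin(t)])
print("blue slots",np.array([.5787,.2643])+.042*u,np.array([.5787,.2643])-.042*u)
t=np.radians(101.2);u=np.array([np.cos(t),np.sin(t)])
print("green slots",np.array([.5782,-.2543])+.042*u,np.array([.5782,-.2543])-.042*u)
E
```

```text
[-0.4   0.52  0.48  1.76 -0.29  0.93  0.  ]
[0.008, -0.003, 0.127] [15.35, -22.61, 1.44]
[0.008, -0.003, 0.127] [15.33, -22.7, 11.84]
blue slots [0.58850471 0.30513954] [0.56889529 0.22346046]
green slots [ 0.57004216 -0.21309988] [ 0.58635784 -0.29550012]
```

>>> drive_tool:
  commands:
    - [[0, 0, 0.03], [3, -4, 0.3], 1]
    - [[0, 0, 0.06], [5, -7, 0.6], 1]
    - [[0, 0, 0.09], [7, -10, 0.9], 1]
    - [[0, 0, 0.12], [9, -13, 1.2], 1]
    - [[0, 0, 0.13], [11, -16, 1.4], 1]
    - [[0, 0, 0.13], [13, -19, 1.4], 1]
    - [[0, 0, 0.13], [14.5, -21.5, 1.4], 1]
    - [[0, 0, 0.13], [15.3, -22.6, 1.4], 1]
    - [[0, 0, 0.13], [15.3, -22.6, 1.4], 1]
    - [[0, 0, 0.13], [15.3, -22.6, 1.4], 1]
    - [[0, 0, 0.13], [15.3, -22.6, 1.4], 1]

```text
clock: 7.32
position: [0.4163, 0.1817, 0.1159]
ee_rot: [2.565, 1.814, 0.002]
force: [0.0, -0.3, -0.6]
width: 1.001
gripper_force: 0.0
```

```bash
python3 - <<'E'
from h import *
import cv2
go((.4188,.1822,.016,-19.3))
cv2.imwrite("pics/w2.png",cams.get_image("wrist"))
print(proj("wrist",[.4188,.1822,.06]))
E
```

```text
[0.001, -0.001, -0.003] [0.12, 0.21, 9.99]
[328.58475178 266.44921112]
```

View pics/w2.png

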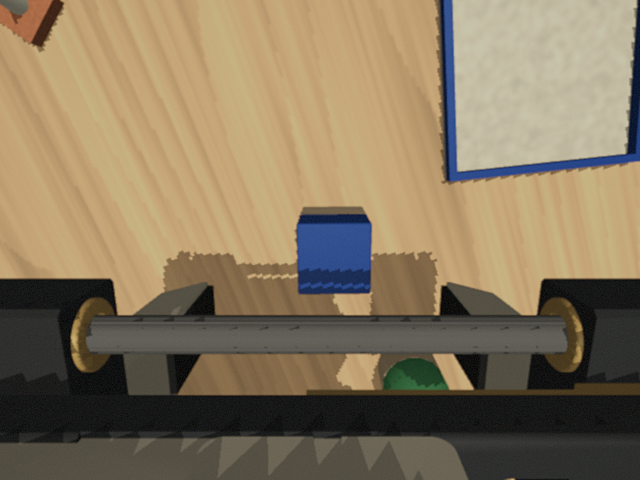

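The block's top face spans columns 298–371 and rows 223–293, centre (334,258), about 3–4 mm from the top-camera estimate. It is square to the fingers. I'll split the difference.

>>> drive_tool:
  commands:
    - [[0, 0, 0], [0.1, 0.2, 2.5], 1]
    - [[0, 0, 0], [0.3, 0.3, 5], 1]
    - [[0, 0, 0], [0.3, 0.4, 7], 1]
    - [[0, 0, 0], [0.3, 0.4, 9], 1]
    - [[0, 0, 0], [0.3, 0.4, 10], 1]
    - [[0, 0, 0], [0.3, 0.4, 10], 1]
    - [[0, 0, 0], [0.3, 0.4, 10], -1]
    - [[0, 0, 0], [0.3, 0.4, 10], -1]
    - [[0, 0, 0], [0.3, 0.4, 10], -1]
    - [[0, 0, 0], [0.3, 0.4, 10], -1]
    - [[0, 0, 0], [0.3, 0.4, 10], -1]
    - [[0, 0, 0], [0.3, 0.4, 10], -1]
    - [[0, 0, 0], [0.3, 0.4, 10], -1]
    - [[0, 0, 0], [0.3, 0.4, 10], -1]
    - [[0, 0, 0], [0.3, 0.4, 10], -1]
  newtons: 20

```text
clock: 8.62
position: [0.4202, 0.1838, 0.0155]
ee_rot: [2.564, 1.815, 0.0]
force: [-0.7, 0.3, 2.3]
width: 0.434
gripper_force: 20.0
```

```bash
python3 - <<'E'
from h import *
go((.4188,.1822,.12,-19.3),(.5885,.3051,.12,-13.5))
E
```

```text
[0.0, -0.0, -0.002] [-0.2, -0.08, -10.45]
[0.0, -0.0, -0.103] [17.03, 11.84, -10.44]
```

>>> drive_tool:
  commands:
    - [[0, 0, 0], [0, 0, -2], -1]
    - [[0, 0, 0], [0, 0, -5], -1]
    - [[0, 0, 0], [0, 0, -8], -1]
    - [[0, 0, 0], [0, 0, -10.4], -1]
    - [[0, 0, -0.01], [2, 1.4, -10.4], -1]
    - [[0, 0, -0.03], [4.5, 3.1, -10.4], -1]
    - [[0, 0, -0.05], [7, 4.9, -10.4], -1]
    - [[0, 0, -0.07], [9.5, 6.6, -10.4], -1]
    - [[0, 0, -0.09], [12, 8.3, -10.4], -1]
    - [[0, 0, -0.1], [14.5, 10, -10.4], -1]
    - [[0, 0, -0.1], [16, 11.2, -10.4], -1]
    - [[0, 0, -0.1], [17, 11.8, -10.4], -1]
    - [[0, 0, -0.1], [17, 11.8, -10.4], -1]
    - [[0, 0, -0.1], [17, 11.8, -10.4], -1]
    - [[0, 0, -0.1], [17, 11.8, -10.4], -1]

```text
clock: 9.87
position: [0.587, 0.304, 0.1189]
ee_rot: [-2.471, -1.94, 0.003]
force: [-0.4, -0.5, -1.7]
width: 0.434
gripper_force: 20.0
```

```bash
python3 - <<'E'
from h import *
go((.5885,.3051,.0195,-13.5))
E
```

```text
[-0.001, 0.001, -0.004] [0.16, 0.13, 9.94]
```

>>> drive_tool:
  commands:
    - [[0, 0, 0], [0.1, 0.1, 2.5], -1]
    - [[0, 0, 0], [0.1, 0.1, 5], -1]
    - [[0, 0, 0], [0.1, 0.1, 7.3], -1]
    - [[0, 0, 0], [0.1, 0.1, 8.7], -1]
    - [[0, 0, 0], [0.1, 0.1, 9.3], -1]
    - [[0, 0, 0], [0.1, 0.1, 9.6], -1]
    - [[0, 0, 0], [0.1, 0.1, 9.75], -1]
    - [[0, 0, 0], [0.1, 0.1, 9.85], -1]
    - [[0, 0, 0], [0.1, 0.1, 9.9], -1]
    - [[0, 0, 0], [0.1, 0.1, 9.94], -1]
    - [[0, 0, 0], [0.1, 0.1, 9.94], -1]
    - [[0, 0, 0], [0.1, 0.1, 9.94], -1]

```text
clock: 10.87
position: [0.5894, 0.3057, 0.0205]
ee_rot: [2.47, 1.941, 0.001]
force: [-0.2, -0.4, -1.5]
width: 0.438
gripper_force: 20.0
```

>>> drive_tool:
  commands:
    - [[0, 0, 0], [0, 0, 0.05], -1]
    - [[0, 0, 0], [0, 0, 0.1], -1]
    - [[0, 0, 0], [0, 0, 0.12], -1]
    - [[0, 0, 0], [0, 0, 0.12], -1]

```text
clock: 11.2
position: [0.5893, 0.3057, 0.0196]
ee_rot: [-2.47, -1.94, -0.001]
force: [-2.2, -1.4, 5.9]
width: 0.438
gripper_force: 20.0
```

Contact again. Release, lift, and plan the move to vase_green.

>>> drive_tool:
  commands:
    - [[0, 0, 0], [0, 0, 0.1], 1]
    - [[0, 0, 0], [0, 0, 0.1], 1]
    - [[0, 0, 0], [0, 0, 0.1], 1]
    - [[0, 0, 0], [0, 0, 0.1], 1]
    - [[0, 0, 0], [0, 0, 0.1], 1]
    - [[0, 0, 0], [0, 0, -1], 1]
    - [[0, 0, 0], [0, 0, -3.5], 1]
    - [[0, 0, 0], [0, 0, -7], 1]
    - [[0, 0, 0], [0, 0, -10], 1]
    - [[0, 0, 0], [0, 0, -11], 1]
    - [[0, 0, 0], [0, 0, -11], 1]
    - [[0, 0, 0], [0, 0, -11], 1]

```text
clock: 12.2
position: [0.5893, 0.3058, 0.1296]
ee_rot: [-2.47, -1.941, -0.002]
force: [-0.4, -0.6, -0.6]
width: 1.002
gripper_force: 0.0
```

```bash
python3 - <<'E'
from h import *
print(readout.observe()["joints"].round(2))
go((.4378,.0726,.12,0))
E
```

```text
[-0.86  0.61  0.48  1.61 -0.32  1.   -0.52]
[0.001, -0.001, -0.239] [-26.24, -9.2, 0.92]
```

>>> drive_tool:
  commands:
    - [[0, 0, -0.03], [-3, -1.1, 0.3], 1]
    - [[0, 0, -0.06], [-6.5, -2.3, 0.5], 1]
    - [[0, 0, -0.1], [-10, -3.5, 0.7], 1]
    - [[0, 0, -0.14], [-13.5, -4.7, 0.9], 1]
    - [[0, 0, -0.18], [-17, -6, 0.9], 1]
    - [[0, 0, -0.22], [-20.5, -7.2, 0.9], 1]
    - [[0, 0, -0.24], [-23.5, -8.3, 0.9], 1]
    - [[0, 0, -0.24], [-25.5, -9, 0.9], 1]
    - [[0, 0, -0.24], [-26.2, -9.2, 0.9], 1]
    - [[0, 0, -0.24], [-26.2, -9.2, 0.9], 1]
    - [[0, 0, -0.24], [-26.2, -9.2, 0.9], 1]

```text
clock: 13.12
position: [0.4379, 0.0734, 0.1195]
ee_rot: [-2.22, -2.222, 0.0]
force: [-1.1, 0.8, 0.4]
width: 1.0
gripper_force: 0.0
```

```bash
python3 - <<'E'
from h import *
print(readout.observe()["joints"].round(2))
go((.4378,.0726,.016,0))
E
```

```text
[-0.66  0.29  0.46  2.16 -0.19  0.73 -0.07]
[-0.0, -0.0, 0.001] [-0.08, -0.01, 10.35]
```

>>> drive_tool:
  commands:
    - [[0, 0, 0], [0, 0.1, 2.5], 1]
    - [[0, 0, 0], [0, 0.1, 5], 1]
    - [[0, 0, 0], [0, 0.1, 7.3], 1]
    - [[0, 0, 0], [0, 0.1, 9.3], 1]
    - [[0, 0, 0], [0, 0.1, 10.35], 1]
    - [[0, 0, 0], [0, 0.1, 10.35], 1]
    - [[0, 0, 0], [0, 0.1, 10.35], -1]
    - [[0, 0, 0], [0, 0.1, 10.35], -1]
    - [[0, 0, 0], [0, 0.1, 10.35], -1]
    - [[0, 0, 0], [0, 0.1, 10.35], -1]
    - [[0, 0, 0], [0, 0.1, 10.35], -1]
    - [[0, 0, 0], [0, 0.1, 10.35], -1]
    - [[0, 0, 0], [0, 0.1, 10.35], -1]
    - [[0, 0, 0], [0, 0.1, 10.35], -1]
    - [[0, 0, 0], [0, 0.1, 10.35], -1]
  newtons: 20

```text
clock: 14.37
position: [0.439, 0.0728, 0.0165]
ee_rot: [2.22, 2.222, 0.001]
force: [-0.9, -0.2, 3.0]
width: 0.457
gripper_force: 20.0
```

```bash
python3 - <<'E'
from h import *
go((.438,.073,.135,0),(.570,-.213,.135,11))
E
```

```text
[0.0, -0.0, 0.001] [0.02, -0.09, -11.85]
[0.001, -0.0, -0.191] [-28.59, 13.09, -11.85]
```

>>> drive_tool:
  commands:
    - [[0, 0, 0], [0, 0, -2], -1]
    - [[0, 0, 0], [0, 0, -5], -1]
    - [[0, 0, 0], [0, 0, -8], -1]
    - [[0, 0, 0], [0, 0, -11], -1]
    - [[0, 0, 0], [-1.5, 0.7, -11.8], -1]
    - [[0, 0, -0.02], [-4, 1.8, -11.8], -1]
    - [[0, 0, -0.04], [-7, 3.2, -11.8], -1]
    - [[0, 0, -0.06], [-10, 4.6, -11.8], -1]
    - [[0, 0, -0.08], [-13, 6, -11.8], -1]
    - [[0, 0, -0.1], [-16, 7.3, -11.8], -1]
    - [[0, 0, -0.12], [-19, 8.7, -11.8], -1]
    - [[0, 0, -0.15], [-22, 10.1, -11.8], -1]
    - [[0, 0, -0.17], [-25, 11.4, -11.8], -1]
    - [[0, 0, -0.19], [-27.3, 12.5, -11.8], -1]
    - [[0, 0, -0.19], [-28.6, 13.1, -11.8], -1]
    - [[0, 0, -0.19], [-28.6, 13.1, -11.8], -1]
    - [[0, 0, -0.19], [-28.6, 13.1, -11.8], -1]
    - [[0, 0, -0.19], [-28.6, 13.1, -11.8], -1]

```text
clock: 15.87
position: [0.5694, -0.212, 0.1338]
ee_rot: [-1.998, -2.422, -0.0]
force: [-0.2, 0.8, -1.5]
width: 0.454
gripper_force: 20.0
```

```bash
python3 - <<'E'
from h import *
go((.570,-.213,.0205,11))
E
```

```text
[-0.001, -0.001, -0.001] [-0.13, 0.05, 11.33]
```

>>> drive_tool:
  commands:
    - [[0, 0, 0], [-0.1, 0, 2.5], -1]
    - [[0, 0, 0], [-0.1, 0, 5.5], -1]
    - [[0, 0, 0], [-0.1, 0, 8.3], -1]
    - [[0, 0, 0], [-0.1, 0, 10], -1]
    - [[0, 0, 0], [-0.1, 0, 10.7], -1]
    - [[0, 0, 0], [-0.1, 0, 11], -1]
    - [[0, 0, 0], [-0.1, 0, 11.15], -1]
    - [[0, 0, 0], [-0.1, 0, 11.25], -1]
    - [[0, 0, 0], [-0.1, 0, 11.3], -1]
    - [[0, 0, 0], [-0.1, 0, 11.33], -1]
    - [[0, 0, 0], [-0.1, 0, 11.33], -1]
    - [[0, 0, 0], [-0.1, 0, 11.33], -1]

```text
clock: 16.87
position: [0.5705, -0.2141, 0.0215]
ee_rot: [1.999, 2.422, 0.001]
force: [0.1, 0.2, -2.2]
width: 0.452
gripper_force: 20.0
```

>>> drive_tool:
  commands:
    - [[0, 0, 0], [0, 0, 0.05], -1]
    - [[0, 0, 0], [0, 0, 0.1], -1]
    - [[0, 0, 0], [0, 0, 0.12], -1]
    - [[0, 0, 0], [0, 0, 0.12], -1]

```text
clock: 17.2
position: [0.5704, -0.2142, 0.0206]
ee_rot: [2.0, 2.423, 0.001]
force: [-2.1, 1.0, 6.9]
width: 0.45
gripper_force: 20.0
```

>>> drive_tool:
  commands:
    - [[0, 0, 0], [0, 0, 0.1], 1]
    - [[0, 0, 0], [0, 0, 0.1], 1]
    - [[0, 0, 0], [0, 0, 0.1], 1]
    - [[0, 0, 0], [0, 0, 0.1], 1]
    - [[0, 0, 0], [0, 0, 0.1], 1]
    - [[0, 0, 0], [0, 0, -1], 1]
    - [[0, 0, 0], [0, 0, -3.5], 1]
    - [[0, 0, 0], [0, 0, -7], 1]
    - [[0, 0, 0], [0, 0, -10], 1]
    - [[0, 0, 0], [0, 0, -11], 1]
    - [[0, 0, 0], [0, 0, -11], 1]
    - [[0, 0, 0], [0, 0, -11], 1]

```text
clock: 18.2
position: [0.5705, -0.214, 0.1305]
ee_rot: [1.999, 2.422, 0.001]
force: [-0.3, 0.2, -0.8]
width: 0.998
gripper_force: 0.0
```

```bash
python3 - <<'E'
from h import *
go((.3348,-.3004,.13,28.5))
E
```

```text
[0.001, 0.001, -0.306] [-4.01, -24.78, 0.02]
```

>>> drive_tool:
  commands:
    - [[0, 0, -0.04], [-0.4, -2.5, 0], 0.5]
    - [[0, 0, -0.08], [-0.9, -5.5, 0], 0.5]
    - [[0, 0, -0.12], [-1.4, -8.5, 0], 0.5]
    - [[0, 0, -0.16], [-1.9, -12, 0], 0.5]
    - [[0, 0, -0.2], [-2.5, -15.5, 0], 0.5]
    - [[0, 0, -0.24], [-3, -19, 0], 0.5]
    - [[0, 0, -0.28], [-3.6, -22, 0], 0.5]
    - [[0, 0, -0.306], [-3.9, -24, 0], 0.5]
    - [[0, 0, -0.306], [-4, -24.8, 0], 0.5]
    - [[0, 0, -0.306], [-4, -24.8, 0], 0.5]
    - [[0, 0, -0.306], [-4, -24.8, 0], 0.5]
    - [[0, 0, -0.306], [-4, -24.8, 0], 0.5]

```text
clock: 19.2
position: [0.3357, -0.2998, 0.1295]
ee_rot: [-1.605, -2.7, -0.0]
force: [0.6, -0.6, 0.8]
width: 0.749
gripper_force: 0.0
```

```bash
python3 - <<'E'
from h import *
import cv2
go((.3348,-.3004,.016,28.5))
cv2.imwrite("pics/w3.png",cams.get_image("wrist"))
print(proj("wrist",[.3348,-.3004,.06]))
E
```

```text
[0.0, -0.0, 0.001] [-0.01, -0.11, 11.35]
[322.46863419 260.31075999]
```

View pics/w3.png

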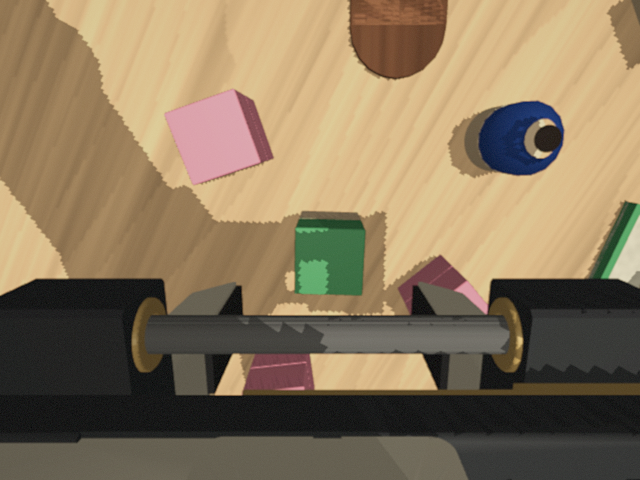

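The green top is centred at (329,262) against a predicted (322,260), the same small wrist bias as before. The pink blocks clear the half-open fingers.

>>> drive_tool:
  commands:
    - [[0, 0, 0], [0, 0, 2.5], 0.5]
    - [[0, 0, 0], [0, 0, 5], 0.5]
    - [[0, 0, 0], [0, 0, 7.5], 0.5]
    - [[0, 0, 0], [0, 0, 9.5], 0.5]
    - [[0, 0, 0], [0, 0, 10.8], 0.5]
    - [[0, 0, 0], [0, 0, 11.3], 0.5]
    - [[0, 0, 0], [0, 0, 11.3], 0.5]
    - [[0, 0, 0], [0, 0, 11.3], -1]
    - [[0, 0, 0], [0, 0, 11.3], -1]
    - [[0, 0, 0], [0, 0, 11.3], -1]
    - [[0, 0, 0], [0, 0, 11.3], -1]
    - [[0, 0, 0], [0, 0, 11.3], -1]
    - [[0, 0, 0], [0, 0, 11.3], -1]
    - [[0, 0, 0], [0, 0, 11.3], -1]
    - [[0, 0, 0], [0, 0, 11.3], -1]
  newtons: 20

```text
clock: 20.5
position: [0.335, -0.3004, 0.0174]
ee_rot: [1.606, 2.699, 0.001]
force: [1.2, 1.9, 7.5]
width: 0.434
gripper_force: 20.0
```

```bash
python3 - <<'E'
from h import *
go((.335,-.30,.14,28.5),(.5864,-.2955,.14,11.2))
E
```

```text
[0.001, 0.001, -0.0] [0.02, 0.03, -12.26]
[0.001, 0.001, 0.302] [-11.57, 22.34, -12.22]
```

>>> drive_tool:
  commands:
    - [[0, 0, 0], [0, 0, -1.5], -1]
    - [[0, 0, 0], [0, 0, -4], -1]
    - [[0, 0, 0], [0, 0, -7], -1]
    - [[0, 0, 0], [0, 0, -10], -1]
    - [[0, 0, 0], [0, 0, -12.2], -1]
    - [[0, 0, 0.03], [-1, 1.9, -12.2], -1]
    - [[0, 0, 0.06], [-2.2, 4.2, -12.2], -1]
    - [[0, 0, 0.1], [-3.6, 7, -12.2], -1]
    - [[0, 0, 0.14], [-5, 9.7, -12.2], -1]
    - [[0, 0, 0.18], [-6.4, 12.4, -12.2], -1]
    - [[0, 0, 0.22], [-7.8, 15.1, -12.2], -1]
    - [[0, 0, 0.26], [-9.2, 17.8, -12.2], -1]
    - [[0, 0, 0.3], [-10.6, 20.4, -12.2], -1]
    - [[0, 0, 0.3], [-11.5, 22.2, -12.2], -1]
    - [[0, 0, 0.3], [-11.6, 22.3, -12.2], -1]
    - [[0, 0, 0.3], [-11.6, 22.3, -12.2], -1]
    - [[0, 0, 0.3], [-11.6, 22.3, -12.2], -1]

```text
clock: 21.92
position: [0.5844, -0.2963, 0.1384]
ee_rot: [-1.992, -2.428, 0.001]
force: [0.1, -0.5, -1.5]
width: 0.434
gripper_force: 20.0
```

```bash
python3 - <<'E'
from h import *
go((.5864,-.2955,.0213,11.2))
E
```

```text
[-0.002, -0.0, 0.001] [0.03, 0.23, 11.7]
```

>>> drive_tool:
  commands:
    - [[0, 0, 0], [0, 0.1, 2.5], -1]
    - [[0, 0, 0], [0, 0.1, 5.5], -1]
    - [[0, 0, 0], [0, 0.1, 8.5], -1]
    - [[0, 0, 0], [0, 0.1, 10.3], -1]
    - [[0, 0, 0], [0, 0.1, 11], -1]
    - [[0, 0, 0], [0, 0.1, 11.35], -1]
    - [[0, 0, 0], [0, 0.1, 11.5], -1]
    - [[0, 0, 0], [0, 0.1, 11.6], -1]
    - [[0, 0, 0], [0, 0.1, 11.65], -1]
    - [[0, 0, 0], [0, 0.1, 11.68], -1]
    - [[0, 0, 0], [0, 0.1, 11.68], -1]
    - [[0, 0, 0], [0, 0.1, 11.68], -1]

```text
clock: 22.92
position: [0.587, -0.2959, 0.0226]
ee_rot: [1.992, 2.429, 0.001]
force: [0.1, -0.8, -2.0]
width: 0.433
gripper_force: 20.0
```

>>> drive_tool:
  commands:
    - [[0, 0, 0], [0, 0, 0.05], -1]
    - [[0, 0, 0], [0, 0, 0.1], -1]
    - [[0, 0, 0], [0, 0, 0.14], -1]
    - [[0, 0, 0], [0, 0, 0.14], -1]
    - [[0, 0, 0], [0, 0, 0.14], -1]

```text
clock: 23.33
position: [0.5868, -0.2959, 0.0215]
ee_rot: [1.992, 2.429, 0.001]
force: [-2.7, 2.4, 6.8]
width: 0.435
gripper_force: 20.0
```

>>> drive_tool:
  commands:
    - [[0, 0, 0], [0, 0, 0.1], 1]
    - [[0, 0, 0], [0, 0, 0.1], 1]
    - [[0, 0, 0], [0, 0, 0.1], 1]
    - [[0, 0, 0], [0, 0, 0.1], 1]
    - [[0, 0, 0], [0, 0, 0.1], 1]
    - [[0, 0, 0], [0, 0, -1], 1]
    - [[0, 0, 0], [0, 0, -3.5], 1]
    - [[0, 0, 0], [0, 0, -7], 1]
    - [[0, 0, 0], [0, 0, -10], 1]
    - [[0, 0, 0], [0, 0, -11], 1]
    - [[0, 0, 0], [0, 0, -11], 1]
    - [[0, 0, 0], [0, 0, -11], 1]

```text
clock: 24.33
position: [0.5868, -0.2958, 0.1314]
ee_rot: [1.991, 2.428, 0.001]
force: [0.4, 0.3, -0.5]
width: 1.001
gripper_force: 0.0
```

```bash
python3 - <<'E'
from h import *
print(readout.observe()["joints"].round(2))
go((.401,-.1875,.13,45))
E
```

```text
[ 0.08  0.6   0.48  1.63 -0.32  0.99  0.86]
[0.001, 0.001, -0.588] [14.26, -16.1, 0.11]
```

>>> drive_tool:
  commands:
    - [[0, 0, -0.07], [1.5, -1.7, 0], 0.5]
    - [[0, 0, -0.15], [3.5, -3.9, 0], 0.5]
    - [[0, 0, -0.23], [5.5, -6.2, 0], 0.5]
    - [[0, 0, -0.31], [7.5, -8.5, 0], 0.5]
    - [[0, 0, -0.39], [9.5, -10.7, 0], 0.5]
    - [[0, 0, -0.47], [11.5, -13, 0], 0.5]
    - [[0, 0, -0.54], [13.2, -15, 0], 0.5]
    - [[0, 0, -0.588], [14.3, -16.1, 0], 0.5]
    - [[0, 0, -0.588], [14.3, -16.1, 0], 0.5]
    - [[0, 0, -0.588], [14.3, -16.1, 0], 0.5]
    - [[0, 0, -0.588], [14.3, -16.1, 0], 0.5]
    - [[0, 0, -0.588], [14.3, -16.1, 0], 0.5]

```text
clock: 25.33
position: [0.4015, -0.1876, 0.1303]
ee_rot: [1.204, 2.902, -0.001]
force: [1.2, 0.6, -0.7]
width: 0.753
gripper_force: 0.0
```

```bash
python3 - <<'E'
from h import *
go((.401,-.1875,.016,45))
E
```

```text
[-0.0, 0.0, -0.001] [0.04, -0.02, 11.43]
```

>>> drive_tool:
  commands:
    - [[0, 0, 0], [0, 0.1, 2.5], 0.5]
    - [[0, 0, 0], [0, 0.1, 5], 0.5]
    - [[0, 0, 0], [0, 0.1, 7.5], 0.5]
    - [[0, 0, 0], [0, 0.1, 9.5], 0.5]
    - [[0, 0, 0], [0, 0.1, 10.8], 0.5]
    - [[0, 0, 0], [0, 0.1, 11.4], 0.5]
    - [[0, 0, 0], [0, 0.1, 11.4], 0.5]
    - [[0, 0, 0], [0, 0.1, 11.4], -1]
    - [[0, 0, 0], [0, 0.1, 11.4], -1]
    - [[0, 0, 0], [0, 0.1, 11.4], -1]
    - [[0, 0, 0], [0, 0.1, 11.4], -1]
    - [[0, 0, 0], [0, 0.1, 11.4], -1]
    - [[0, 0, 0], [0, 0.1, 11.4], -1]
    - [[0, 0, 0], [0, 0.1, 11.4], -1]
    - [[0, 0, 0], [0, 0.1, 11.4], -1]
  newtons: 20

```text
clock: 26.58
position: [0.402, -0.1865, 0.0172]
ee_rot: [1.202, 2.901, 0.001]
force: [-0.2, 0.3, 6.2]
width: 0.453
gripper_force: 20.0
```

```bash
python3 - <<'E'
from h import *
go((.401,-.1875,.15,45),(.5689,.2235,.15,-13.5))
E
```

```text
[0.001, 0.001, -0.0] [-0.02, -0.13, -13.28]
[0.001, 0.0, 1.021] [17.19, 40.8, -13.26]
```

>>> drive_tool:
  commands:
    - [[0, 0, 0], [0, 0, -2], -1]
    - [[0, 0, 0], [0, 0, -5.5], -1]
    - [[0, 0, 0], [0, 0, -9], -1]
    - [[0, 0, 0], [0, 0, -12], -1]
    - [[0, 0, 0.05], [0.8, 2, -13.2], -1]
    - [[0, 0, 0.12], [2, 4.7, -13.2], -1]
    - [[0, 0, 0.2], [3.3, 7.8, -13.2], -1]
    - [[0, 0, 0.28], [4.6, 10.9, -13.2], -1]
    - [[0, 0, 0.36], [5.9, 14, -13.2], -1]
    - [[0, 0, 0.44], [7.2, 17.1, -13.2], -1]
    - [[0, 0, 0.52], [8.5, 20.2, -13.2], -1]
    - [[0, 0, 0.6], [9.8, 23.3, -13.2], -1]
    - [[0, 0, 0.68], [11.1, 26.4, -13.2], -1]
    - [[0, 0, 0.76], [12.4, 29.5, -13.2], -1]
    - [[0, 0, 0.84], [13.7, 32.6, -13.2], -1]
    - [[0, 0, 0.92], [15, 35.7, -13.2], -1]
    - [[0, 0, 1], [16.2, 38.5, -13.2], -1]
    - [[0, 0, 1.02], [17, 40.4, -13.2], -1]
    - [[0, 0, 1.02], [17.2, 40.8, -13.2], -1]
    - [[0, 0, 1.02], [17.2, 40.8, -13.2], -1]

```text
clock: 28.25
position: [0.5681, 0.2255, 0.148]
ee_rot: [-2.463, -1.95, 0.001]
force: [0.5, -0.5, -1.9]
width: 0.451
gripper_force: 20.0
```

>>> drive_tool:
  commands:
    - [[0, 0, 0], [0, 0, 0], -1]
    - [[0, 0, 0], [0, 0, 0], -1]
    - [[0, 0, 0], [0, 0, 0], -1]

```text
clock: 28.5
position: [0.5683, 0.2218, 0.1488]
ee_rot: [2.468, 1.943, -0.001]
force: [0.4, 0.5, -2.2]
width: 0.456
gripper_force: 20.0
```

```bash
python3 - <<'E'
from h import *
go((.5689,.2235,.0212,-13.5))
E
```

```text
[-0.0, 0.0, -0.001] [0.18, 0.02, 12.76]
```

>>> drive_tool:
  commands:
    - [[0, 0, 0], [0, 0, 2.5], -1]
    - [[0, 0, 0], [0, 0, 5.5], -1]
    - [[0, 0, 0], [0, 0, 8.5], -1]
    - [[0, 0, 0], [0, 0, 10.9], -1]
    - [[0, 0, 0], [0, 0, 12], -1]
    - [[0, 0, 0], [0, 0, 12.35], -1]
    - [[0, 0, 0], [0, 0, 12.5], -1]
    - [[0, 0, 0], [0, 0, 12.6], -1]
    - [[0, 0, 0], [0, 0, 12.67], -1]
    - [[0, 0, 0], [0, 0, 12.7], -1]
    - [[0, 0, 0], [0, 0, 12.7], -1]
    - [[0, 0, 0], [0, 0, 12.7], -1]

```text
clock: 29.5
position: [0.5689, 0.2239, 0.0223]
ee_rot: [2.466, 1.946, 0.002]
force: [-0.1, 0.6, -1.1]
width: 0.451
gripper_force: 20.0
```

>>> drive_tool:
  commands:
    - [[0, 0, 0], [0, 0, 0.05], -1]
    - [[0, 0, 0], [0, 0, 0.1], -1]
    - [[0, 0, 0], [0, 0, 0.13], -1]
    - [[0, 0, 0], [0, 0, 0.13], -1]
    - [[0, 0, 0], [0, 0, 0.13], -1]

```text
clock: 29.92
position: [0.5687, 0.2239, 0.0213]
ee_rot: [-2.466, -1.945, -0.001]
force: [-2.8, 0.3, 9.5]
width: 0.456
gripper_force: 20.0
```

Contact. Release, lift well clear, then back off toward the base so the cameras can see.

>>> drive_tool:
  commands:
    - [[0, 0, 0], [0, 0, 0], 1]
    - [[0, 0, 0], [0, 0, 0], 1]
    - [[0, 0, 0], [0, 0, 0], 1]
    - [[0, 0, 0], [0, 0, 0], 1]
    - [[0, 0, 0], [0, 0, 0], 1]
    - [[0, 0, 0], [0, 0, -1], 1]
    - [[0, 0, 0], [0, 0, -3.5], 1]
    - [[0, 0, 0], [0, 0, -7], 1]
    - [[0, 0, 0], [0, 0, -10.5], 1]
    - [[0, 0, 0], [0, 0, -14], 1]
    - [[0, 0, 0], [0, -3.5, -15], 1]
    - [[0, 0, 0], [0, -7, -15], 1]
    - [[0, 0, 0], [0, -10.5, -15], 1]
    - [[0, 0, 0], [0, -14, -15], 1]
    - [[0, 0, 0], [0, -17, -15], 1]
    - [[0, 0, 0], [0, -19, -15], 1]
    - [[0, 0, 0], [0, -19, -15], 1]
    - [[0, 0, 0], [0, -19, -15], 1]

```text
clock: 31.42
position: [0.3831, 0.2684, 0.1711]
ee_rot: [-2.464, -1.948, -0.001]
force: [0.7, 0.3, 0.3]
width: 1.004
gripper_force: 0.0
```

```bash
python3 - <<'E'
from h import *
import cv2
cv2.imwrite("pics/top9.png",cams.get_image("top"))
a=cams.get_image("scene")[120:360,130:530];cv2.imwrite("pics/scene9.png",cv2.resize(a,None,fx=2,fy=2,interpolation=cv2.INTER_CUBIC))
E
```

```text
(no output)
```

View pics/top9.png

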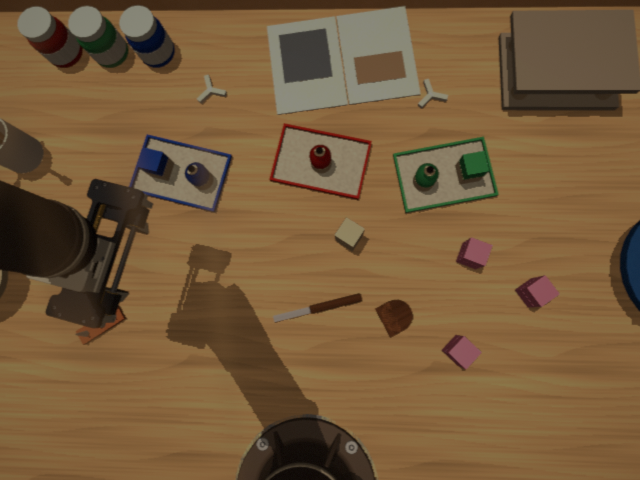

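View pics/scene9.png

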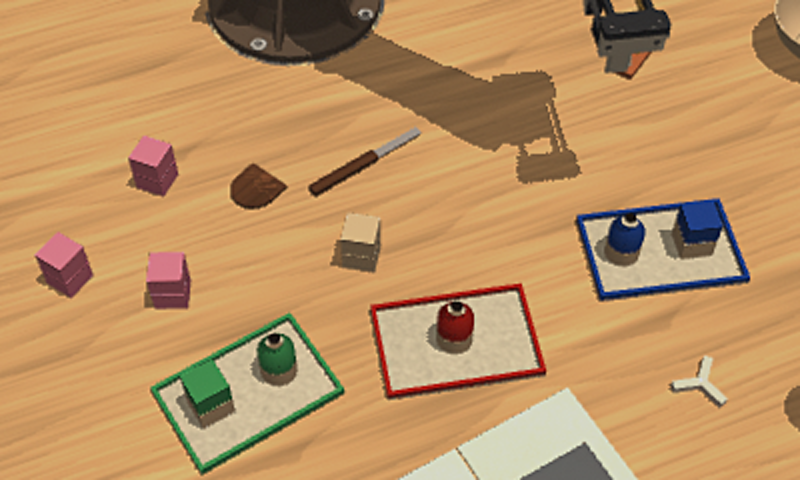

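All five pieces stand upright in the matching trays: blue block (152,161) and vase (196,175), red vase (320,157), green vase (427,175) and block (474,164). The gaps between pieces are wide, and the bare and pink blocks haven't moved.

```bash
python3 -c "
from cell import job
print(job.sign_off())"
```

```text
the job is handed in; nothing more can be done
None
```

The job is handed in: all five glazed pieces stand upright in the trays matching their glaze, with wide gaps between them, and the bare block is untouched; it took about 32 s of robot time.

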